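# Close the keyed lid of an ink pot

### The arm

A 6-joint arm with a two-finger parallel gripper is mounted at the origin on a cart in front of the work surface, level with it; the furniture and walls round the work are solid. World frame = base frame: x ahead of the robot, y to its left, z up, the work surface at z = 0. Lengths are in mm, angles in rad, forces in N, time in s.
With the tool pointing down it reaches from about 300 to 775 mm from the base axis. Payload 14.6 kg.
Tool frame: the origin (TCP) lies at the very end of the fingers, on their centre line; the grasp point (between the pads) lies 19 mm behind it; z points along the fingers, y is the line along which they close (so a half turn about z gives the same grasp; the last joint's range is limited). The gripper opens to 94 mm and grips with 3 to 60 N. Pads are 16 mm wide; open, the fingers measure 119 mm over their backs; the gripper's body (75 mm by 177 mm) begins 78 mm behind the grasp point.
Start: joints at [1.214, 0.3, 1.521, -0, 1.321, -0.067], TCP at [157.166, 527.056, 180.446] pointing down, gripper open.
Joint ranges: [-3.03, 3.03], [-0.79, 2.21], [0.23, 2.52], [-1.04, 4.18], [0, 3.07], [-2.55, 2.55]. Speed limits (rad/s): [2.22, 2.22, 2.57, 3.14, 3.14, 3.14].

### API

Orientations are given as [roll, pitch, yaw] about the fixed x, y, z axes, in that order (R = Rz(yaw) Ry(pitch) Rx(roll)).
In Python, from cell import manip, camera, get_calibration gives the robot as it stands. The module is installed in compiled form; this text tells all that it offers.
- The arm moves only by the tool jog_arm, never from a script. Its argument "plan" is one flat list of numbers, 6 for each row, row after row: the shift along the world's x, y, z in m, then the turn, a rotation vector about the world's x, y, z in degrees. A call has 1 to 20 rows; each row is the pose to reach, as a shift and turn from the pose commanded when the call began; what a row does not reach only later rows make up. A row lasts 1/10 s, in which the tool goes at most 50 mm and 8.59 degrees, less where a joint would pass 70% of its speed; a pose out of reach is approached as far as the arm can. A call with a gripper value outside its range is refused whole. "claw" is the finger opening in m, from 0 to 0.094, set as the call begins (left out, the last holds). The fingers move at their own pace and stop on an object; "force" is the grip in N (left out, the last holds). Time passes only in rows, so rows that repeat a pose let the fingers close. It gives the time, the measured TCP pose, the force, the opening and the grip force at its end, in the units of the state.
- manip.read_state(): the state, without advancing time (a new reading comes with each control period).
- camera(name): name is "scene" or "side" or "wrist"; returns (picture, depth): 400x640x3 uint8, red, green, blue; 400x640 float32, mm along the optical axis (not along the pixel's ray), 0 where there is no reading.
- get_calibration(name): a dict with "fx", "fy", "cx", "cy" (pixels), "origin" and "attitude" of the camera in the world. Camera axes: x right, y down, z forward; pixel columns grow to the right and rows downward; lengths in mm; the calibration is good to about 2 mm. The wrist camera is an equidistant fisheye: a pixel r from the principal point sees the ray r / f radians off the axis. A picture is of the moment at which its call begins: read the wrist's pose just before it. get_calibration takes no time and is no camera call; for the wrist camera it gives the pose at the moment of the call.
- manip.sign_off(): hands the job in; it is judged then, once.
The state is a dict: "clock": time; "joints": joint angles; "qd": joint speeds; "effort": joint torques, N m; "eef_pos": TCP position; "eef_rot": TCP orientation; "wrist_force": force on the tool from outside, world axes, zero at the start; "moment": the same for the moment, N m; "finger_gap": finger opening in mm; "finger_force": force on a finger pad.
Only numpy, scipy, OpenCV 4.12 (cv2) and the standard library are available. Lean on these libraries where they do the work, as an engineer would, in place of code of your own. Each camera call takes 0.05 s, during which the arm holds its last target. There are 200 camera calls.

### The job

The lid of the blue ink pot sits cocked because its key is resting on the rim. Without taking the lid off the pot, turn it on the rim by its bar handle until the yellow key drops into the notch, so that the lid sits fully home and level, then let go. The red pot is already closed: leave its lid alone.

Things in the scene. Friction and masses are not known exactly. Their poses are not given: they have to be found in the camera images.
- blue_lid_handle (a point): Centre of the black bar handle (64 long, 14 wide, 22 high, 15 mm clear below it) of the blue pot's lid: 112 mm disc, 5 thick, 0.25 kg. Point is on the lid's axis, 31 mm above the disc's underside. x: along the bar to the yellow key, 12 wide, 66 mm out, 10 deep below the disc. z up. Start: leans 5 deg, 5 mm high, x turned 0.45 to 1.15 rad counter-clockwise (from above) from the pot's x
- blue_pot: Blue round ink pot, fixed to the worktop, 110 mm across, rim 75 mm high, 3 mm play for the lid's plug. Origin: centre of underside. x: to the middle of the rim's one notch (34 mm wide, 12 deep, between two ears), so the key enters within about 10 degrees. z up. Lid home: disc flat on the rim, its x along the pot's x, handle centre 106 mm above the worktop
- red_lid_handle (a point): Centre of the bar handle of the red pot's lid, the same kind of lid; already home (106 mm above the worktop), to be left alone
- red_pot: Red pot of the same shape and size, also fixed, closed. Origin: centre of underside; x points to its notch
Not all that is in view belongs to the job. What is shaped like the part that bears blue_lid_handle but pink is not meant.

How it is judged:
By the outcome, as a careful person would: the job done as asked, in the order asked, and still so for the second after the job is handed in, with the robot touching nothing.
It also fails if it takes over 32 s, if anything falls off the work surface, if the arm or the gripper's body presses on something with over 40 N, if the wrist force passes 120 N, or if a joint passes its speed limit or range.

## Working session

There is one attempt and no reset: what is moved stays moved. The work goes in short steps, Python scripts to look and compute and a tool call to move; the robot and the scene stay as the last step left them, time stands still between calls to the robot, and variables do not carry over. Pictures are saved under pics/ and viewed, at most 10 in all, crops included, and the job is handed in when it is done.

Besides the shell and the picture viewer there is one more tool, called after "Call:" as name(argument=value, ...), one argument or row to a line, values as JSON. jog_arm: Moves the arm, as the interface text tells. Its arguments: {"type":"object","properties":{"plan":{"type":"array"},"claw":{"type":"number"},"force":{"type":"number"}},"required":["plan"]}

```bash
mkdir -p pics
cat > h.py <<'E'
import numpy as np, cv2
from cell import manip, camera, get_calibration
from scipy.spatial.transform import Rotation as R
def att(c):
    a=np.array(c["attitude"],float)
    return a if a.shape==(3,3) else R.from_euler('xyz',a).as_matrix()
def cloud(name):
    c=get_calibration(name); p,d=camera(name)
    v,u=np.mgrid[:400,:640]; x=(u-c["cx"])/c["fx"]; y=(v-c["cy"])/c["fy"]
    if name=="wrist":
        r=np.hypot(x,y); s=np.where(r>1e-6,np.tan(np.minimum(r,1.5))/np.maximum(r,1e-6),1); x=x*s;y=y*s
    P=np.stack([x*d,y*d,d],-1)@att(c).T+np.array(c["origin"])
    P[d<=0]=np.nan
    return p,d,P
def save(n,p): cv2.imwrite(f"pics/{n}.png",p[...,::-1])
E
python3 - <<'E'
from h import *
print(manip.read_state())
for n in ("scene","side","wrist"):
    print(n,get_calibration(n)); p,d,P=cloud(n); save(n+"0",p); np.savez(n+"0.npz",p=p,P=P)
E
```

```text
{'clock': 0.0, 'joints': array([ 1.21442238e+00,  3.00493764e-01,  1.52155580e+00, -1.98052749e-05,
        1.32071397e+00, -6.66116290e-02]), 'qd': array([-0.00067799,  0.00111193, -0.00079681,  0.00080952, -0.00216489,
       -0.00043503]), 'effort': array([-1.77297781e-03, -5.31808054e+01, -3.52733409e+01,  7.07428926e-02,
        2.44711968e-02, -6.75681531e-05]), 'eef_pos': array([157.06274753, 526.79833083, 179.88461438]), 'eef_rot': array([-3.14042309e+00, -5.87959774e-05,  2.85183521e+00]), 'wrist_force': array([ 0.64691651, -0.33153319,  0.66193269]), 'moment': array([-0.03116129, -0.01859994, -0.04190318]), 'finger_force': 0.0, 'finger_gap': 94.00496916788113}
scene {'fx': 490.9081423105001, 'fy': 490.9081423105001, 'cx': 319.77818014995614, 'cy': 206.91859333293996, 'origin': array([-164.12288614, -451.84685921,  791.0711678 ]), 'attitude': array([-2.28121958, -0.02118141, -0.88262045])}
side {'fx': 479.52329984816726, 'fy': 479.52329984816726, 'cx': 312.6557277915054, 'cy': 205.58229645376943, 'origin': array([122.0615944 , 818.98493354, 668.49850675]), 'attitude': array([-2.18751323, -0.00825356, -2.73998446])}
wrist {'fx': 309.70691628693146, 'fy': 309.70691628693146, 'cx': 319.5711585005322, 'cy': 202.9666433958382, 'origin': array([ 76.48639406, 551.39881698, 384.07980628]), 'attitude': array([2.85388150e+00, 1.70395102e-03, 1.27895769e+00])}
```

View pics/scene0.png

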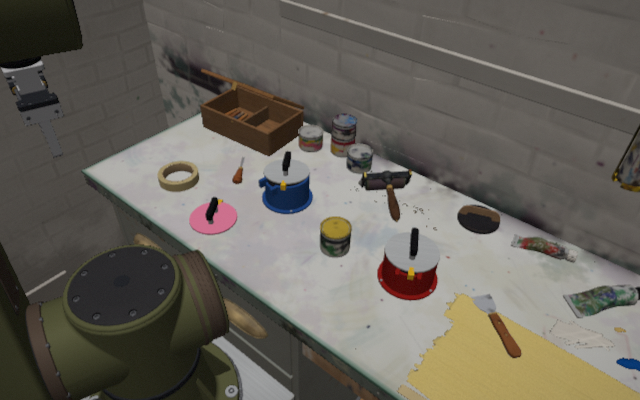

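View pics/side0.png

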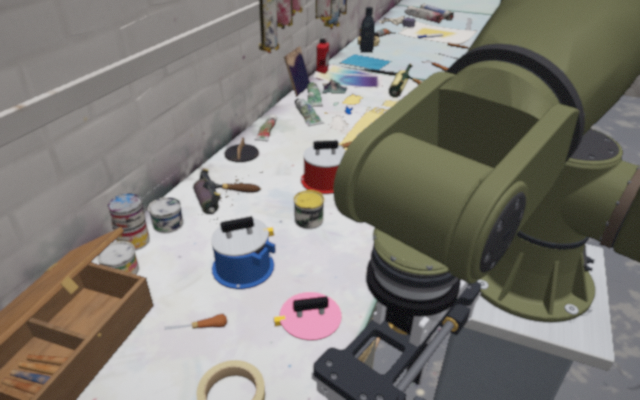

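Scene view: candidates are the blue pot's lid handle (287,162), the red pot's handle (414,242) and the pink loose lid's handle (212,209). By the description I choose (287,162). In the side view these are (237,226), (325,146) and (310,304). Next come measurements and one close crop.

Run:
```python
from h import *
S={n:np.load(n+"0.npz") for n in("scene","side","wrist")}
a=cv2.resize(S["scene"]["p"][130:230,235:335],(390,390),interpolation=cv2.INTER_CUBIC)
b=cv2.resize(S["side"]["p"][200:300,195:295],(390,390),interpolation=cv2.INTER_CUBIC)
save("crop0",np.hstack([a,b]))
for n,(r0,r1,c0,c1) in {"scene":(140,225,250,325),"side":(205,295,200,285)}.items():
    p=S[n]["p"][r0:r1,c0:c1].astype(int);P=S[n]["P"][r0:r1,c0:c1]
    r,g,b=p[...,0],p[...,1],p[...,2]
    for k,m in {"blue":(b>r+40)&(b>g+25),"yel":(r>b+60)&(g>b+40),"blk":(p.max(-1)<50),"disc":(p.min(-1)>90)&(P[...,2]>60)&(P[...,2]<110)}.items():
        Q=P[m&np.isfinite(P[...,2])]; 
        if len(Q)<4: print(n,k,len(Q));continue
        print(n,k,len(Q),"med",np.median(Q,0).round(1),"p2",np.percentile(Q,2,axis=0).round(1),"p98",np.percentile(Q,98,axis=0).round(1))
        if k=="disc":
            A=np.c_[Q[:,:2]-Q[:,:2].mean(0),np.ones(len(Q))];print("  plane",np.linalg.lstsq(A,Q[:,2],rcond=None)[0],Q[:,:2].mean(0))
        if k=="blue":
            T=Q[(Q[:,2]>25)&(Q[:,2]<58)]
            from scipy.optimize import least_squares
            f=least_squares(lambda x:np.hypot(*(T[:,:2]-x).T)-55,np.median(T[:,:2],0)+[40*(n=="scene"),0],loss="soft_l1");print("  cyl55",f.x.round(1),len(T))
        if k=="blk":
            T=Q[Q[:,2]>95];c=T.mean(0);w,v=np.linalg.eigh(np.cov((T-c)[:,:2].T));print("  bar",c.round(1),v[:,1],np.degrees(np.arctan2(*v[::-1,1])),len(T),np.percentile(T[:,2],98))
```

```text
scene blue 1102 med [490.8 173.1  30.9] p2 [466.8 147.6   1.9] p98 [563.7 239.9  74.6]
  cyl55 [533.6 208. ] 350
scene yel 62 med [481.9 171.2  83. ] p2 [462.2  36.3  31.6] p98 [727.3 296.7  91.5]
scene blk 335 med [557.1 219.9  39.5] p2 [489.4 155.    2.8] p98 [714.  373.  123.7]
  bar [527.4 200.2 116.9] [-0.84286695 -0.53812202] -147.44411237678156 106 124.70083720430738
scene disc 823 med [525.4 200.4  84.8] p2 [479.2 153.9  78.1] p98 [582.7 256.5  90. ]
  plane [-5.39263019e-02 -1.19955790e-02  8.45513357e+01] [527.52469873 201.86983249]
side blue 1921 med [498.8 248.4  34.9] p2 [468.8 186.3   4. ] p98 [570.8 264.4  75.4]
  cyl55 [482.4 293.3] 635
side yel 37 med [481.  173.6  89.3] p2 [476.1 168.3  80.1] p98 [488.3 179.   92.2]
side blk 286 med [534.6 210.4 113.4] p2 [507.5  78.9  22.1] p98 [696.1 227.7 123.3]
  bar [530.4 212.7 114.8] [-0.82940081 -0.558654  ] -146.0372363155458 243 123.48162524791698
side disc 1463 med [517.1 220.4  85.1] p2 [477.  161.7  73.5] p98 [580.  259.   99.8]
  plane [-3.37934347e-02 -6.65266326e-02  8.51375511e+01] [521.15428311 217.5234473 ]
```

View pics/crop0.png

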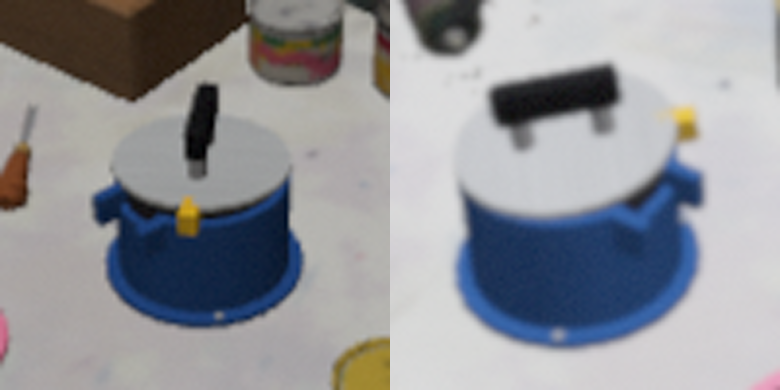

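The crop confirms the choice: grey lid on the blue pot with the yellow key at crop (188,217), and the notch's two ears to its left at (105,205) and (150,245). Key and ears show from both sides. Now the notch direction.

Run:
```python
from h import *
from scipy.optimize import least_squares
for n,(r0,r1,c0,c1) in {"scene":(140,225,250,325),"side":(205,295,200,285)}.items():
    z=np.load(n+"0.npz")
    p=z["p"][r0:r1,c0:c1].astype(int);P=z["P"][r0:r1,c0:c1]
    r,g,b=p[...,0],p[...,1],p[...,2]
    B=P[(b>r+40)&(b>g+25)]; B=B[np.isfinite(B[:,2])]
    T=B[(B[:,2]>15)&(B[:,2]<50)]; w=[0,0]
    f=least_squares(lambda x:np.hypot(*(T[:,:2]-x).T)-55,[530,209],loss="soft_l1",f_scale=2)
    c=f.x; print(n,"centre",c.round(1),"res",np.median(abs(f.fun)))
    c=np.array([530,209.]) 
    E=B[(B[:,2]>55)&(B[:,2]<82)]; d=E[:,:2]-c; rr=np.hypot(*d.T); E=E[rr>59]; 
    print("ears",len(E)); an=np.degrees(np.arctan2(E[:,1]-c[1],E[:,0]-c[0]))%360
    print(np.histogram(an,bins=np.arange(100,300,5)))
    far=np.hypot(*(E[:,:2]-c).T)>64; print(np.sort(an[far]).round(0))
    print(E[far][np.argsort(an[far])].round(0).tolist()[::3])
```

```text
scene centre [533.6 207.9] res 1.0637352743774429
ears 53
(array([ 0,  0,  0,  0,  0,  0,  0,  0,  0,  0,  7,  9,  0,  0,  0,  0,  0,
        8, 18, 11,  0,  0,  0,  0,  0,  0,  0,  0,  0,  0,  0,  0,  0,  0,
        0,  0,  0,  0,  0]), array([100, 105, 110, 115, 120, 125, 130, 135, 140, 145, 150, 155, 160,
       165, 170, 175, 180, 185, 190, 195, 200, 205, 210, 215, 220, 225,
       230, 235, 240, 245, 250, 255, 260, 265, 270, 275, 280, 285, 290,
       295]))
[154. 155. 155. 156. 156. 158. 188. 188. 188. 190. 190. 190. 191. 191.
 192. 192. 193. 193. 193. 193. 193. 194. 194. 194. 195. 195. 195. 196.
 196. 196. 197. 197. 197.]
[[472.0, 237.0, 62.0], [471.0, 235.0, 69.0], [466.0, 200.0, 69.0], [466.0, 198.0, 55.0], [464.0, 196.0, 67.0], [463.0, 195.0, 65.0], [465.0, 194.0, 64.0], [464.0, 193.0, 56.0], [463.0, 192.0, 72.0], [465.0, 191.0, 60.0], [469.0, 191.0, 64.0]]
side centre [531.7 205.2] res 0.5543976913392825
ears 111
(array([ 0,  0,  0,  0,  0,  0,  0,  0,  0, 16, 36, 12,  0,  0,  0,  0,  0,
       18, 26,  3,  0,  0,  0,  0,  0,  0,  0,  0,  0,  0,  0,  0,  0,  0,
        0, 
[... 363 characters left out ...]
. 153. 153. 154. 154. 154.
 154. 155. 155. 155. 155. 156. 156. 156. 156. 157. 157. 157. 158. 188.
 188. 188. 188. 188. 189. 189. 189. 190. 190. 190. 190. 191. 191. 191.
 191. 191. 191. 192. 192. 192. 192. 193. 195.]
[[475.0, 242.0, 59.0], [473.0, 242.0, 57.0], [473.0, 241.0, 59.0], [473.0, 241.0, 69.0], [473.0, 240.0, 66.0], [473.0, 240.0, 76.0], [470.0, 241.0, 75.0], [470.0, 240.0, 57.0], [470.0, 239.0, 59.0], [468.0, 239.0, 62.0], [469.0, 238.0, 56.0], [469.0, 237.0, 62.0], [469.0, 236.0, 69.0], [470.0, 235.0, 65.0], [464.0, 200.0, 64.0], [464.0, 199.0, 71.0], [466.0, 198.0, 60.0], [464.0, 197.0, 65.0], [466.0, 197.0, 74.0], [462.0, 195.0, 71.0], [463.0, 195.0, 69.0], [463.0, 194.0, 73.0]]
```

Call:
jog_arm(
  plan=[0.02,-0.017,0.01,0,0,3,0.06,-0.051,0.02,0,0,8,0.1,-0.085,0.02,0,0,13,0.14,-0.119,0.02,0,0,18,0.18,-0.153,0.02,0,0,24,0.22,-0.187,0.02,0,0,30,0.26,-0.221,0.02,0,0,36,0.3,-0.255,0.02,0,0,41,0.33,-0.281,0.02,0,0,45,0.355,-0.302,0.02,0,0,48,0.37,-0.315,0.02,0,0,49.5,0.375,-0.319,0.02,0,0,49.5,0.375,-0.319,0.02,0,0,49.5,0.375,-0.319,0.02,0,0,49.5],
)

```text
clock: 1.55
eef_pos: [531.4, 208.9, 200.4]
eef_rot: [3.141, -0.0, -2.567]
wrist_force: [0.3, 0.7, -0.0]
finger_gap: 93.7
finger_force: 0.0
```

```bash
cat > look.py <<'E'
from h import *
import sys
tag=sys.argv[1]
s=manip.read_state(); print(s["clock"],s["eef_pos"].round(1),np.degrees(s["eef_rot"]).round(1),s["wrist_force"].round(1))
p,d,P=cloud("wrist"); save(tag,p); np.savez(tag+".npz",p=p,P=P,d=d)
near=np.hypot(P[...,0]-532,P[...,1]-207)<85
q=p.astype(int);r,g,b=q[...,0],q[...,1],q[...,2]
blk=near&(q.max(-1)<60)&(P[...,2]>95)&(P[...,2]<135)
Q=P[blk]
if len(Q)>20:
    top=Q[Q[:,2]>np.percentile(Q[:,2],20)]
    (cx,cy),wh,an=cv2.minAreaRect(top[:,:2].astype(np.float32)); c=top.mean(0);w,v=np.linalg.eigh(np.cov((top-c)[:,:2].T))
    A=np.c_[top[:,:2]-[532,207],np.ones(len(top))]
    print("bar rect",cx,cy,wh,an,"mean",c.round(1),"ang",np.degrees(np.arctan2(*v[::-1,1]))%180,"plane",np.linalg.lstsq(A,top[:,2],rcond=None)[0])
    vv,uu=np.nonzero(blk);print("px",uu.mean(),vv.mean(),len(Q))
y=near&(r>b+60)&(g>b+40)&(P[...,2]>55)
if y.sum(): print("yellow",np.median(P[y],0).round(1),y.sum(),np.argwhere(y).mean(0)[::-1])
D=near&(q.min(-1)>80)&(P[...,2]>70)&(P[...,2]<98)
Q=P[D]
if len(Q)>100:
    print("disc plane",np.linalg.lstsq(np.c_[Q[:,:2]-[532,207],np.ones(len(Q))],Q[:,2],rcond=None)[0],cv2.minEnclosingCircle(Q[:,:2].astype(np.float32)))
B=P[near&(b>r+40)&(b>g+25)]; B=B[(B[:,2]>60)&(B[:,2]<82)]
E=B[np.hypot(B[:,0]-532,B[:,1]-207)>60]
if len(E): an=np.degrees(np.arctan2(E[:,1]-207,E[:,0]-532))%360; print("ears",np.histogram(an,bins=np.arange(140,210,4)))
E
python3 look.py w1
```

```text
1.55 [531.4 208.9 200.4] [ 180.    -0.  -147.1] [ 0.3  0.7 -0. ]
bar rect 532.48876953125 207.8670196533203 (60.390846252441406, 13.13086223602295) 33.036434173583984 mean [528.  205.7 122.1] ang 34.34707102214048 plane [-4.64793429e-02 -5.07812770e-02  1.21851337e+02]
px 317.79908151549944 201.01607347876003 871
yellow [483.7 174.2  91.4] 232 [316.375     207.7887931]
disc plane [-7.66826326e-02 -5.62862697e-02  8.50139202e+01] ((524.225830078125, 210.33163452148438), 63.191410064697266)
ears (array([ 0,  1, 31, 11,  0,  0,  0,  0,  0,  0,  0,  6, 35,  7,  0,  0,  0]), array([140, 144, 148, 152, 156, 160, 164, 168, 172, 176, 180, 184, 188,
       192, 196, 200, 204, 208]))
```

View pics/w1.png

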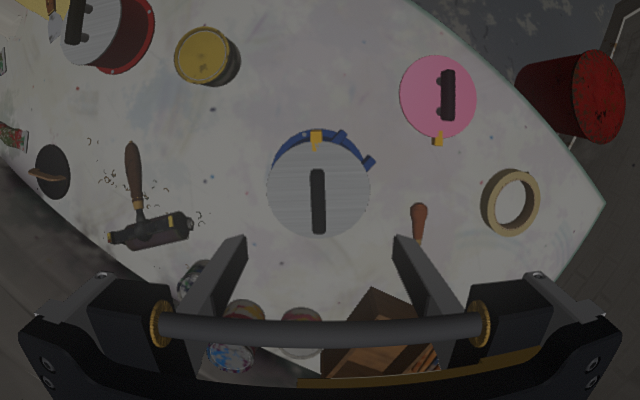

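Wrist view: bar at (318,201) with the key above it at (316,140). The two ears sit at (340,137) and (370,162), clockwise from the key. The bar centre is at about (532.5, 208, 111), the key at 213° and the notch at 170.5°, so the turn is about -42.5°.

Call:
jog_arm(
  plan=[0.001,-0.001,-0.02,0,0,0,0.001,-0.001,-0.045,0,0,0,0.001,-0.001,-0.07,0,0,0,0.001,-0.001,-0.09,0,0,0,0.001,-0.001,-0.1,0,0,0,0.001,-0.001,-0.106,0,0,0,0.001,-0.001,-0.106,0,0,0,0.001,-0.001,-0.106,0,0,0],
  claw=0.04,
)

```text
clock: 2.4
eef_pos: [533.5, 207.4, 95.4]
eef_rot: [-3.141, 0.001, -2.567]
wrist_force: [-0.1, 0.7, 0.2]
finger_gap: 40.5
finger_force: 0.0
```

Call:
jog_arm(
  plan=[0,0,0,0,0,0,0,0,0,0,0,0,0,0,0,0,0,0,0,0,0,0,0,0,0,0,0,0,0,0,0,0,0,0,0,0],
  claw=0.005,
  force=10,
)

```text
clock: 3.0
eef_pos: [533.3, 207.1, 94.6]
eef_rot: [-3.141, 0.0, -2.567]
wrist_force: [0.2, -0.6, 2.2]
finger_gap: 13.9
finger_force: 10.0
```

Call:
jog_arm(
  plan=[0,0,0,0,0,-3,0,0,0,0,0,-6,0,0,0,0,0,-9,0,0,0,0,0,-12,0,0,0,0,0,-15,0,0,0,0,0,-18,0,0,0,0,0,-21,0,0,0,0,0,-24,0,0,0,0,0,-27,0,0,0,0,0,-30,0,0,-0.001,0,0,-33,0,0,-0.001,0,0,-36,0,0,-0.001,0,0,-38,0,0,-0.002,0,0,-40,0,0,-0.002,0,0,-41,0,0,-0.003,0,0,-42,0,0,-0.004,0,0,-42.5,0,0,-0.005,0,0,-42.5,0,0,-0.005,0,0,-42.5],
)

```text
clock: 4.9
eef_pos: [532.9, 207.2, 89.4]
eef_rot: [3.142, -0.001, 2.974]
wrist_force: [-1.8, 1.9, 1.5]
finger_gap: 13.5
finger_force: 10.0
```

```bash
python3 look.py w2
```

```text
4.9 [532.9 207.2  89.4] [180.   -0.  170.4] [-1.8  1.9  1.5]
bar rect 533.550537109375 210.93858337402344 (60.41224670410156, 33.86603546142578) 7.50493860244751 mean [531.2 207.9 117.7] ang 170.842121754729 plane [-5.55262763e-03  7.79157626e-02  1.17599594e+02]
px 319.73619351894115 244.9406663623916 2191
yellow [477.4 216.6  80.3] 371 [319.94070081 186.60377358]
disc plane [-2.19065339e-03  1.32625051e-03  8.00617599e+01] ((533.7083740234375, 206.79063415527344), 56.81501388549805)
ears (array([ 0,  9, 72, 45,  0,  0,  0,  0,  0,  0,  0, 12, 70, 15,  0,  0,  0]), array([140, 144, 148, 152, 156, 160, 164, 168, 172, 176, 180, 184, 188,
       192, 196, 200, 204, 208]))
```

View pics/w2.png

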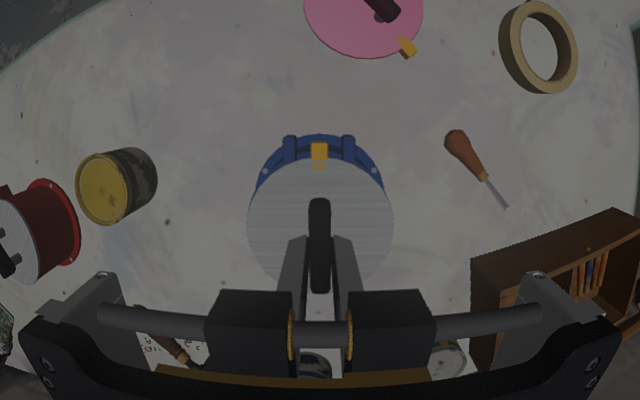

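The key at (320,155) now lies between the ears at (291,145) and (348,145). The disc is level with its top at 80 mm, so the lid is home. I'll let go and retreat.

Call:
jog_arm(
  plan=[0,0,0,0,0,0,0,0,0,0,0,0,0,0,0,0,0,0,0,0,0,0,0,0,0,0,0,0,0,0,0,0,0.015,0,0,0,0,0,0.04,0,0,0,0,0,0.07,0,0,0,0,0,0.1,0,0,0,0,0,0.11,0,0,0,0,0,0.11,0,0,0],
  claw=0.05,
)

```text
clock: 6.05
eef_pos: [533.6, 207.2, 200.3]
eef_rot: [3.141, 0.002, 2.974]
wrist_force: [-0.5, -0.3, 0.3]
finger_gap: 50.3
finger_force: 0.0
```

```bash
python3 look.py w3
```

```text
6.05 [533.6 207.2 200.3] [1.799e+02 1.000e-01 1.704e+02] [-0.5 -0.3  0.3]
bar rect 533.8269653320312 206.7343292236328 (11.714801788330078, 61.081146240234375) 80.5608901977539 mean [532.8 207.3 116.6] ang 170.4409167475734 plane [4.99791710e-03 9.75209094e-03 1.16615938e+02]
px 319.5040276179517 199.43268124280783 869
yellow [483.3 216.4  80.3] 281 [322.95729537 215.5088968 ]
disc plane [ 8.81021577e-04 -3.81651505e-04  7.98832040e+01] ((526.4447021484375, 211.6315460205078), 64.6797866821289)
ears (array([ 0,  1, 33, 24,  0,  0,  0,  0,  0,  0,  0,  6, 39, 11,  0,  0,  0]), array([140, 144, 148, 152, 156, 160, 164, 168, 172, 176, 180, 184, 188,
       192, 196, 200, 204, 208]))
```

Disc flat with its top at 79.9 mm, bar top at about 117 mm, aligned at 170.4°, and the gripper is clear.

```bash
python3 -c "
from cell import manip
print(manip.sign_off())"
```

```text
the job is handed in; nothing more can be done
None
```

The blue pot's lid was turned about 42.5° clockwise until its yellow key dropped into the notch; it sits level and home, the gripper has let go and is clear, the red lid was not touched, and the job was handed in at about 6 s.

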